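# Find the full screw tin by its weight

## Robot

A 6-joint arm with a two-finger parallel gripper is mounted at the origin on the work surface; the furniture and walls round the work are solid. World frame = base frame: x ahead of the robot, y to its left, z up, the work surface at z = 0. Lengths are in m, angles in rad, forces in N, time in s.
With the tool pointing down it reaches from about 0.3 to 1 m from the base axis. Payload 5.1 kg.
Tool frame: the origin (TCP) lies at the very end of the fingers, on their centre line; the grasp point (between the pads) lies 19 mm behind it; z points along the fingers, y is the line along which they close (so a half turn about z gives the same grasp; the last joint's range is limited). The gripper opens to 95 mm and grips with 3 to 60 N. Pads are 20 mm wide; open, the fingers measure 119 mm over their backs; the gripper's body (75 mm by 180 mm) begins 59 mm behind the grasp point.
Start: joints at [1.252, 0.124, 1.65, -0, 1.367, -0.083], TCP at [0.152, 0.632, 0.215] pointing down, gripper open.
Joint ranges: [-2.61, 2.61], [-1.02, 2.33], [0.03, 2.71], [-1.35, 4.49], [0.32, 2.68], [-2.91, 2.91]. Speed limits (rad/s): [2.57, 2.57, 3.14, 3.14, 3.14, 3.14].

## Interface

Orientations are given as a unit quaternion [w, x, y, z].
In Python, from station import bot, snapshot, sign_off, look_for, place_of gives the robot as it stands.
- The arm moves only by the shell command python3 -m crank 'ROWS' [FORCE]. ROWS is JSON, one flat list of numbers, 5 for each row, row after row: the closure in counts, from 0 (fully open) to 255 (shut), then the shift along the tool's x, y, z in cm, then the turn about the tool's z in rad. A call has 1 to 8 rows; each row is the pose to reach, as a shift and turn from the pose commanded when the call began, along the tool's axes at that moment; what a row does not reach only later rows make up. A row lasts 1/12 s, in which the tool goes at most 41.7 mm and 7.16 degrees, less where a joint would pass 70% of its speed; a pose out of reach is approached as far as the arm can. A call with a gripper value outside its range is refused whole. The fingers move at their own pace and stop on an object; FORCE is the grip in N (left out, the last holds). Time passes only in rows, so rows that repeat a pose let the fingers close. It gives the time, the measured TCP pose, the force, the opening and the grip force at its end, in the units of the state.
- bot.state(): the state, without advancing time (a new reading comes with each control period).
- snapshot(name): name is "side" or "top"; returns a dict with "pixels" (400x640x3 uint8, blue, green, red), "camera_matrix" (3x3 intrinsics, pixels), "world_from_camera" (4x4, takes a point from camera to world coordinates). Camera axes: x right, y down, z forward; pixel columns grow to the right and rows downward; lengths in m; the calibration is good to about 2 mm. A picture is of the moment at which its call begins. There is no depth.
- sign_off(): hands the job in; it is judged then, once.
Trained networks look in the newest picture that a camera, given by its name, has taken for a name from the list of things; names that differ only in an ending like _2 or _b are one class to them, and where a whole thing is asked for, a point or a joint stands for the part that bears it (a point fixed in the world has none). Each returns a list of dicts, best first, with "conf" (0 to 1); they miss things now and then, are a little off and sometimes report something else, mostly with a low value. They report only what shows in the picture. A call takes as long as a camera call.
- look_for(name, camera): "box" ([left, top, right, bottom] in pixels, round what is visible of it).
- place_of(name, camera): "centre" ([column, row] in pixels: a listed point, or the origin of a listed thing).
The state is a dict: "time_s": time; "joint_positions": joint angles; "joint_vel": joint speeds; "joint_efforts": joint torques, N m; "position": TCP position; "tcp_rot": TCP orientation; "ft_force": force on the tool from outside, world axes, zero at the start; "torque": the same for the moment, N m; "opening": finger opening in m; "gripper_force": force on a finger pad.
Only numpy, scipy, OpenCV 4.12 (cv2) and the standard library are available. Lean on these libraries where they do the work, as an engineer would, in place of code of your own. Each camera call takes 0.05 s, during which the arm holds its last target. There are 200 camera calls.

## Task

One of the three closed steel tins has fallen over: first stand it upright on the bench, lid up, and let go of it. Then find by lifting them which tin is the heaviest, and finish while holding that one up, upright and still, with its base at least 10 cm above the bench and the other two tins standing upright on the bench. Do not knock over the tins that already stand, and leave the tape measure that stands among them where it is.

Things in the scene. Friction and masses are not known exactly. Their poses are not given: they have to be found in the camera images.
- tin_1_mid (a point): closed plain steel tin, 56 x 56 mm square, 84 mm high, dark lid (last 18 mm) fixed flush; the three look the same. Point: its centre; z axis from base to lid, x and y square to its flat sides. Starts fallen on a flat side, lid pointing to the robot's left (+y) within 25 degrees, centre 28 mm up. 0.14 to 0.63 kg; contents unseen, mostly below the middle, may shift a little. 
- tin_2_mid (a point): closed plain steel tin, 56 x 56 mm square, 84 mm high, dark lid (last 18 mm) fixed flush; the three look the same. Point: its centre; z axis from base to lid, x and y square to its flat sides. Starts standing, centre 42 mm up. 0.14 to 0.63 kg; contents unseen, mostly below the middle, may shift a little. Any of the three may be the heaviest, by at least 0.2 kg.
- tin_3_mid (a point): closed plain steel tin, 56 x 56 mm square, 84 mm high, dark lid (last 18 mm) fixed flush; the three look the same. Point: its centre; z axis from base to lid, x and y square to its flat sides. Starts standing, centre 42 mm up. 0.14 to 0.63 kg; contents unseen, mostly below the middle, may shift a little. 
- tape_measure_mid (a point): bystander: yellow tape measure standing on its edge, 37 x 73 mm, 64 mm high; the point is its centre

How it is judged:
On the way:
1. the fallen tin stands upright on the bench, lid up, let go (angle between tin_1_mid's own z axis and vertical below 0.1 rad and height (world z) of tin_1_mid below 0.05 m and contact force between tin_1 and the fingers below 0.2 N and linear speed of tin_1 below 0.03 m/s), for 0.2 s.
At the end, for the whole second after the job is handed in: the tin with the heaviest contents (contents_full is sealed inside it, not tracked) is held by the fingers, still, upright within 20 degrees, its base at least 100 mm above the bench (centre above 142 mm); the other two tins stand on the bench upright within 6 degrees, untouched and at rest (((distance between contents_full and tin_1_mid below 0.03 m and height (world z) of tin_1_mid above 0.142 m and angle between tin_1_mid's own z axis and vertical below 0.35 rad and contact force between tin_1 and the fingers above 2 N and linear speed of each of tin_1, tin_2, tin_3 below 0.03 m/s and angle between each of tin_2_mid, tin_3_mid's own z axis and vertical below 0.1 rad and height (world z) of each of tin_2_mid, tin_3_mid below 0.05 m and contact force between each of tin_2, tin_3 and the fingers below 0.2 N and contact force between tin_1 and tin_2 below 0.2 N and contact force between tin_1 and tin_3 below 0.2 N) or (distance between contents_full and tin_2_mid below 0.03 m and height (world z) of tin_2_mid above 0.142 m and angle between tin_2_mid's own z axis and vertical below 0.35 rad and contact force between tin_2 and the fingers above 2 N and linear speed of each of tin_2, tin_1, tin_3 below 0.03 m/s and angle between each of tin_1_mid, tin_3_mid's own z axis and vertical below 0.1 rad and height (world z) of each of tin_1_mid, tin_3_mid below 0.05 m and contact force between each of tin_1, tin_3 and the fingers below 0.2 N and contact force between tin_2 and tin_1 below 0.2 N and contact force between tin_2 and tin_3 below 0.2 N) or (distance between contents_full and tin_3_mid below 0.03 m and height (world z) of tin_3_mid above 0.142 m and angle between tin_3_mid's own z axis and vertical below 0.35 rad and contact force between tin_3 and the fingers above 2 N and linear speed of each of tin_3, tin_1, tin_2 below 0.03 m/s and angle between each of tin_1_mid, tin_2_mid's own z axis and vertical below 0.1 rad and height (world z) of each of tin_1_mid, tin_2_mid below 0.05 m and contact force between each of tin_1, tin_2 and the fingers below 0.2 N and contact force between tin_3 and tin_1 below 0.2 N and contact force between tin_3 and tin_2 below 0.2 N))); the arm keeps its last pose, push and grip.
It fails at once if a tin that stood at the start is knocked over (angle between any of tin_2_mid, tin_3_mid's own z axis and vertical above 0.8 rad).
It fails at once if the tape measure is moved more than 4 cm (distance of tape_measure_mid from where it was at the start of the episode above 0.04 m).
It also fails if it takes over 72 s, if anything falls off the work surface, if the arm or the gripper's body presses on something with over 40 N, if the wrist force passes 120 N, or if a joint passes its speed limit or range.

## Working session

There is one attempt and no reset: what is moved stays moved. The work goes in short steps, Python scripts to look and compute and a shell command to move; the robot and the scene stay as the last step left them, time stands still between calls to the robot, and variables do not carry over. Pictures are saved under pics/ and viewed, at most 10 in all, crops included, and the job is handed in when it is done.

```bash
ls; mkdir -p pics
cat > h.py <<'E'
import numpy as np, cv2
from station import bot, snapshot, sign_off, look_for, place_of
from scipy.spatial.transform import Rotation as R
def world(s,px,z):
    K=np.array(s["camera_matrix"]);T=np.array(s["world_from_camera"])
    d=T[:3,:3]@np.linalg.solve(K,[px[0],px[1],1.]);o=T[:3,3]
    return o+d*(z-o[2])/d[2]
def pix(s,p):
    K=np.array(s["camera_matrix"]);T=np.linalg.inv(np.array(s["world_from_camera"]))
    q=K@(T[:3,:3]@np.array(p)+T[:3,3]);return q[:2]/q[2]
E
python3 - <<'E'
from h import *
np.set_printoptions(precision=3,suppress=True)
for c in("top","side"):
    s=snapshot(c);cv2.imwrite(f"pics/{c}0.png",s["pixels"])
    print(c,np.array(s["world_from_camera"]).round(3).tolist())
    for n,z in(("tin_1_mid",.042),("tape_measure_mid",.032)):
        for d in place_of(n,c):print(n,d,world(s,d["centre"],z))
        for d in look_for(n,c):print(n,d)
print(bot.state())
E
```

```text
pics
top [[-0.054, -0.971, 0.231, 0.259], [-0.999, 0.052, -0.013, -0.062], [0.0, -0.231, -0.973, 1.033], [0.0, 0.0, 0.0, 1.0]]
tin_1_mid {'centre': [313.4, 237.4], 'conf': 0.8} [ 0.435 -0.061  0.042]
tin_1_mid {'box': [288.8, 222.3, 337.4, 251.3], 'conf': 0.81}
tape_measure_mid {'centre': [367.9, 185.7], 'conf': 0.9} [ 0.541 -0.183  0.032]
tape_measure_mid {'box': [347.1, 173.4, 377.7, 197.6], 'conf': 0.72}
side [[0.178, -0.82, 0.544, -0.126], [-0.984, -0.155, 0.089, -0.161], [0.012, -0.551, -0.834, 0.996], [0.0, 0.0, 0.0, 1.0]]
tin_1_mid {'centre': [309.8, 232.6], 'conf': 0.58} [ 0.433 -0.052  0.042]
tin_1_mid {'box': [290.4, 213.1, 335.6, 253.9], 'conf': 0.64}
tape_measure_mid {'centre': [372.7, 206.3], 'conf': 0.95} [ 0.533 -0.177  0.032]
tape_measure_mid {'box': [360.6, 189.3, 383.8, 216.7], 'conf': 0.66}
{'time_s': 0.5, 'joint_positions': array([ 1.252,  0.124,  1.65 , -0.   ,  1.368, -0.083]), 'joint_vel': array([-0.   ,  0.001, -0.001,  0.   ,  0.   ,  0.001]), 'joint_efforts': array([ -0.   , -41.708, -35.981,   0.077,   0.044,  -0.   ]), 'position': array([0.152, 0.632, 0.215]), 'tcp_rot': array([-0.   ,  0.118,  0.993, -0.   ]), 'ft_force': array([0.294, 0.555, 0.131]), 'torque': array([ 0.036, -0.032,  0.009]), 'gripper_force': 0.0, 'opening': 0.09519164574340898}
```

View pics/top0.png

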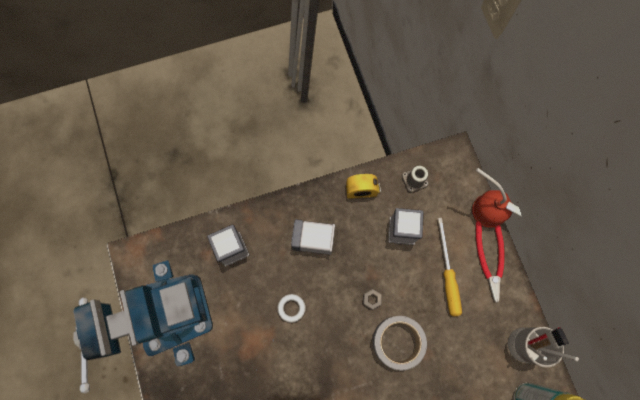

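View pics/side0.png

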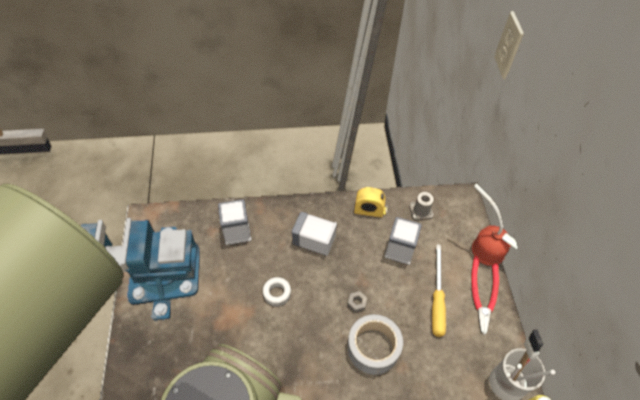

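The top view shows the fallen tin at about (314,237) with its dark lid on the left (+y). Tins stand at (227,243) and (407,225), the tape measure is at (365,186), and the wall is to the right.

```bash
cat >> h.py <<'E'
def face(s,c,z,r=32,th=None):
    g=cv2.cvtColor(s["pixels"],cv2.COLOR_BGR2GRAY);x,y=map(int,c);w=g[y-r:y+r,x-r:x+r]
    if th is None: th,_=cv2.threshold(w,0,255,cv2.THRESH_OTSU)
    m=(w>th).astype(np.uint8)
    cs,_=cv2.findContours(m,cv2.RETR_EXTERNAL,cv2.CHAIN_APPROX_NONE)
    k=max(cs,key=cv2.contourArea)[:,0]+[x-r,y-r]
    W=np.array([world(s,p,z)[:2] for p in k])
    (cx,cy),(a,b),t=cv2.minAreaRect((W*1000).astype(np.float32))
    print(th,"centre mm",round(cx,1),round(cy,1),"size",round(a,1),round(b,1),"deg",round(t,1),"(first side dir from x)")
E
python3 - <<'E'
from h import *
for c,L in(("top",((227,242,.084),(407,224,.084),(317,237,.056))),("side",((233,212,.084),(405,232,.084),(317,233,.056)))):
    s=snapshot(c)
    for u,v,z in L:face(s,(u,v),z);face(s,(u,v),z,th=150)
    if c=="top":
        a=cv2.resize(s["pixels"][205:285,195:345],None,fx=4,fy=4,interpolation=cv2.INTER_CUBIC);cv2.imwrite("pics/crop1.png",a)
    for n in("tin_1_mid",):
        print([ (d['centre'],d['conf'],world(s,d['centre'],.042).round(3)) for d in place_of(n,c)])
E
```

```text
138.0 centre mm 427.2 112.4 size 45.0 44.7 deg 21.7 (first side dir from x)
150 centre mm 427.2 112.8 size 44.7 43.7 deg 21.7 (first side dir from x)
142.0 centre mm 447.4 -250.4 size 44.7 44.8 deg 81.6 (first side dir from x)
150 centre mm 447.4 -250.4 size 44.0 44.6 deg 81.1 (first side dir from x)
139.0 centre mm 436.6 -68.8 size 64.6 53.9 deg 79.9 (first side dir from x)
150 centre mm 436.7 -69.1 size 64.2 53.7 deg 79.4 (first side dir from x)
[([312.2, 239.4], 0.89, array([ 0.431, -0.059,  0.042]))]
188.0 centre mm 429.8 113.8 size 47.3 46.5 deg 22.0 (first side dir from x)
150 centre mm 493.8 99.9 size 42.8 78.9 deg 10.8 (first side dir from x)
183.0 centre mm 450.3 -250.5 size 47.3 48.1 deg 81.5 (first side dir from x)
150 centre mm 450.1 -250.8 size 51.2 52.1 deg 81.0 (first side dir from x)
184.0 centre mm 437.8 -67.8 size 66.7 56.8 deg 80.6 (first side dir from x)
150 centre mm 439.6 -61.6 size 82.4 61.0 deg 79.8 (first side dir from x)
[([312.2, 232.3], 0.8, array([ 0.435, -0.057,  0.042]))]
```

View pics/crop1.png

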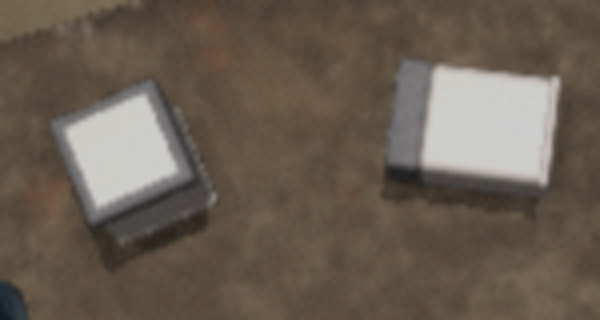

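```bash
cat >> h.py <<'E'
def to(x,y,z,yaw):
    """print shift (cm, tool axes) and turn about tool z so that tool y points at yaw deg (mod 180)"""
    s=bot.state();r=R.from_quat(np.roll(s["tcp_rot"],-1));p=s["position"]
    d=r.inv().apply(np.array([x,y,z])-p)*100
    ty=r.apply([0,1,0]);cur=np.degrees(np.arctan2(ty[1],ty[0]))
    dw=(yaw-cur+90)%180-90
    print("t",round(s["time_s"],2),"pos",p.round(4),"tooly",round(cur,1),"shift",d.round(2),"turn",round(-np.radians(dw),3),"or",round(-np.radians(dw-np.sign(dw)*180),3),"q6",s["joint_positions"][5].round(2))
E
python3 -c "
from h import *
to(.4435,-.0321,.2,-10)"
```

```text
t 0.7 pos [0.1519 0.632  0.2147] tooly 76.5 shift [-43.87 -57.76   1.47] turn 1.51 or -1.632 q6 -0.08
```

```bash
python3 -m crank '[0,-20,-26.4,-3,0.7, 0,-20,-26.4,-3,0.7, 0,-20,-26.4,-3,0.7, 0,-20,-26.4,-3,0.7, 0,-20,-26.4,-3,0.7, 0,-20,-26.4,-3,0.7, 0,-20,-26.4,-3,0.7, 0,-20,-26.4,-3,0.7]'; python3 -c "
from h import *
to(.4435,-.0321,.2,-10)"
```

```text
time_s: 1.37
position: [0.2849, 0.3268, 0.2451]
tcp_rot: [0.0, 0.451, 0.893, 0.0]
ft_force: [1.1, -1.2, -0.1]
opening: 0.0953
gripper_force: 0.0
t 1.37 pos [0.2849 0.3268 0.2451] tooly 36.4 shift [-38.3   -8.55   4.5 ] turn 0.81 or -2.331 q6 0.09
```

```bash
python3 -m crank '[0,-38.3,-8.6,0,0.81, 0,-38.3,-8.6,0,0.81, 0,-38.3,-8.6,0,0.81, 0,-38.3,-8.6,0,0.81, 0,-38.3,-8.6,0,0.81, 0,-38.3,-8.6,0,0.81, 0,-38.3,-8.6,0,0.81, 0,-38.3,-8.6,0,0.81]'; python3 -m crank '[0,0,0,0,0, 0,0,0,0,0]'; python3 -c "
from h import *
to(.4435,-.0321,.15,-10)"
```

```text
time_s: 2.03
position: [0.4192, 0.0213, 0.2452]
tcp_rot: [0.001, 0.767, 0.642, 0.001]
ft_force: [0.4, 0.5, -0.1]
opening: 0.0953
gripper_force: 0.0
time_s: 2.2
position: [0.4191, 0.0216, 0.2447]
tcp_rot: [-0.0, 0.768, 0.641, -0.0]
ft_force: [0.1, -0.1, 0.4]
opening: 0.0956
gripper_force: 0.0
t 2.2 pos [0.4191 0.0216 0.2447] tooly -10.3 shift [-4.84  3.37  9.46] turn -0.006 or 3.136 q6 0.1
```

```bash
python3 -m crank '[0,-4.8,3.4,9.5,0, 0,-4.8,3.4,9.5,0, 0,-4.8,3.4,9.5,0, 0,-4.8,3.4,14,0, 0,-4.8,3.4,14,0, 0,-4.8,3.4,14,0]'; python3 -c "
from h import *
to(.4435,-.0321,.0095,-10)
for c in('top','side'):
  s=snapshot(c);a=cv2.resize(s['pixels'][190:290,250:380],None,fx=3,fy=3,interpolation=cv2.INTER_CUBIC);cv2.imwrite('pics/h'+c+'.png',a)
b=[cv2.imread('pics/h%s.png'%c) for c in('top','side')];cv2.imwrite('pics/hov.png',np.hstack(b))
"
```

```text
time_s: 2.7
position: [0.4415, -0.0281, 0.1022]
tcp_rot: [-0.003, 0.766, 0.643, -0.002]
ft_force: [0.6, 0.6, -0.5]
opening: 0.0953
gripper_force: 0.0
t 2.7 pos [ 0.4415 -0.0281  0.1022] tooly -9.9 shift [-0.37  0.33  9.27] turn 0.001 or -3.14 q6 -0.01
```

View pics/hov.png

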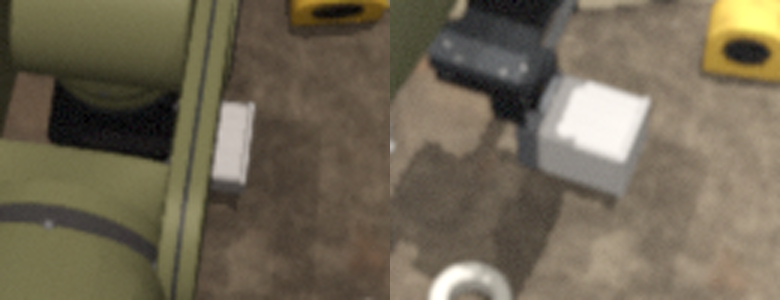

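The crop shows the open fingers just over the lid end of the tin, around (540,100) in the side half. Next I descend and grip.

```bash
python3 -m crank '[0,0,0,4,0, 0,0,0,7,0, 0,0,0,9.3,0, 0,0,0,9.3,0, 0,0,0,9.3,0]' 8;  python3 -m crank '[255,0,0,0,0, 255,0,0,0,0, 255,0,0,0,0, 255,0,0,0,0, 255,0,0,0,0, 255,0,0,0,0, 255,0,0,0,0, 255,0,0,0,0]' 8; python3 -c "
from h import *
to(.4435,-.0321,.0095,-10)"
```

```text
time_s: 3.22
position: [0.445, -0.0294, 0.0133]
tcp_rot: [0.001, 0.766, 0.643, 0.0]
ft_force: [0.2, 0.7, 0.4]
opening: 0.095
gripper_force: 0.0
time_s: 3.88
position: [0.4445, -0.0298, 0.012]
tcp_rot: [0.0, 0.766, 0.643, 0.0]
ft_force: [2.6, 0.4, 0.6]
opening: 0.0559
gripper_force: 8.0
t 3.88 pos [ 0.4445 -0.0298  0.012 ] tooly -10.0 shift [-0.24 -0.06  0.25] turn -0.001 or 3.141 q6 -0.01
```

```bash
python3 -m crank '[255,-0.4,0,-0.9,0, 255,-1.0,0,-1.8,0, 255,-1.7,0,-2.5,0, 255,-2.5,0,-3.2,0, 255,-3.4,0,-3.8,0, 255,-4.3,0,-4.2,0, 255,-4.3,0,-4.2,0]';  python3 -m crank '[255,-1,0,-0.3,0, 255,-2,0,-0.5,0, 255,-3,0,-0.6,0, 255,-4,0,-0.5,0, 255,-5,0,-0.3,0, 255,-6,0,-0.2,0, 255,-6,0,-0.2,0]'; python3 -c "
from h import *
to(.4435,-.0321,.0095,-10)
for c in('top','side'):
  s=snapshot(c);a=cv2.resize(s['pixels'][190:290,250:380],None,fx=3,fy=3,interpolation=cv2.INTER_CUBIC);cv2.imwrite('pics/h'+c+'.png',a)
b=[cv2.imread('pics/h%s.png'%c) for c in('top','side')];cv2.imwrite('pics/up.png',np.hstack(b))
"
```

```text
time_s: 4.47
position: [0.4369, -0.074, 0.0549]
tcp_rot: [0.001, 0.767, 0.642, 0.0]
ft_force: [0.2, 0.1, -4.9]
opening: 0.0558
gripper_force: 8.0
time_s: 5.05
position: [0.426, -0.1335, 0.0556]
tcp_rot: [0.001, 0.767, 0.642, -0.0]
ft_force: [0.1, -3.1, -0.0]
opening: 0.0558
gripper_force: 8.0
t 5.05 pos [ 0.426  -0.1335  0.0556] tooly -10.1 shift [10.3  -0.06  4.59] turn -0.002 or 3.14 q6 -0.25
```

View pics/up.png

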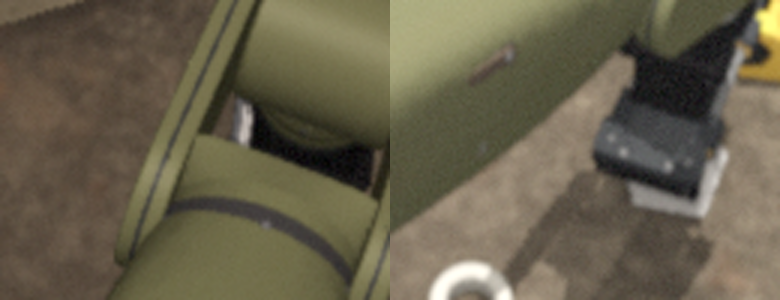

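```bash
python3 -m crank '[255,0,0,0,0, 255,0,0,0,0]'; python3 -m crank '[255,0,0,-1.5,0, 255,0,0,-3,0, 255,0,0,-4,0, 255,0,0,-4,0, 255,0,0,-4,0, 255,0,0,-4,0, 255,0,0,-4,0, 255,0,0,-4,0]'; python3 -c "
from h import *
for c in('top','side'):
  s=snapshot(c);a=cv2.resize(s['pixels'][180:280,290:420],None,fx=3,fy=3,interpolation=cv2.INTER_CUBIC);cv2.imwrite('pics/h'+c+'.png',a)
b=[cv2.imread('pics/h%s.png'%c) for c in('top','side')];cv2.imwrite('pics/lift.png',np.hstack(b))
s=bot.state();print(s['ft_force'],s['torque'],s['joint_efforts'],s['position'])
"
```

```text
time_s: 5.32
position: [0.4264, -0.1315, 0.056]
tcp_rot: [0.001, 0.766, 0.643, -0.0]
ft_force: [-0.2, -4.1, 2.0]
opening: 0.0561
gripper_force: 8.0
time_s: 5.98
position: [0.4252, -0.1308, 0.0945]
tcp_rot: [-0.001, 0.766, 0.643, -0.0]
ft_force: [0.8, -0.4, -5.2]
opening: 0.056
gripper_force: 8.0
[ 0.35673296  0.20207939 -5.52827269] [-0.11473271  0.06334532  0.00070533] [ 2.71239504e-02 -2.48823774e+01 -3.63859427e+01  8.93690041e-02
  7.12622213e-02 -2.50170997e-04] [ 0.42553333 -0.13097987  0.09492037]
```

View pics/lift.png

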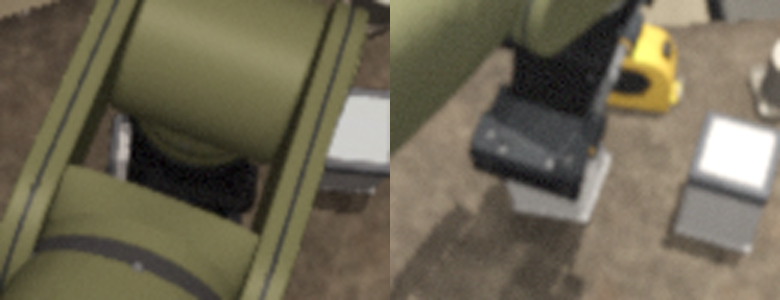

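```bash
python3 -m crank '[255,0,0,0,0, 255,0,0,0,0, 255,0,0,0,0, 255,0,0,0,0]'; python3 -m crank '[255,0,0,1.5,0, 255,0,0,3,0, 255,0,0,3.6,0, 255,0,0,3.9,0, 255,0,0,4.1,0, 255,0,0,4.1,0, 255,0,0,4.1,0, 255,0,0,4.1,0]' 5; python3 -m crank '[255,0,0,0,0, 255,0,0,0,0]'
```

```text
time_s: 6.42
position: [0.426, -0.1312, 0.0957]
tcp_rot: [0.0, 0.766, 0.643, 0.0]
ft_force: [-0.1, -0.3, -5.9]
opening: 0.0557
gripper_force: 8.0
time_s: 7.08
position: [0.4265, -0.1318, 0.056]
tcp_rot: [0.001, 0.766, 0.643, -0.0]
ft_force: [-4.8, -0.9, 4.8]
opening: 0.0563
gripper_force: 5.0
time_s: 7.25
position: [0.4265, -0.1318, 0.056]
tcp_rot: [0.001, 0.766, 0.643, -0.0]
ft_force: [-5.1, -2.7, 5.2]
opening: 0.056
gripper_force: 5.0
```

```bash
python3 -m crank '[255,0,0,0.1,0, 255,0,0,0.2,0, 255,0,0,0.3,0, 255,0,0,0.3,0, 255,0,0,0.3,0]' 5; python3 -m crank '[150,0,0,0,0, 90,0,0,0,0, 60,0,0,0,0, 0,0,0,0,0, 0,0,0,0,0, 0,0,0,0,0, 0,0,0,0,0, 0,0,0,0,0]'; python3 -m crank '[0,0,0,-3,0, 0,0,0,-7,0, 0,0,0,-11,0, 0,0,0,-14,0, 0,0,0,-14,0, 0,0,0,-14,0]'; python3 -c "
from h import *
for c in('top','side'):
  s=snapshot(c);a=cv2.resize(s['pixels'][180:280,290:420],None,fx=3,fy=3,interpolation=cv2.INTER_CUBIC);cv2.imwrite('pics/h'+c+'.png',a)
  print([ (d['centre'],d['conf'],world(s,d['centre'],.042).round(3)) for d in place_of('tin_1_mid',c)])
b=[cv2.imread('pics/h%s.png'%c) for c in('top','side')];cv2.imwrite('pics/stood.png',np.hstack(b))
"
```

```text
time_s: 7.67
position: [0.4264, -0.1319, 0.053]
tcp_rot: [0.001, 0.766, 0.643, -0.0]
ft_force: [-4.7, -2.0, 5.9]
opening: 0.0563
gripper_force: 5.0
time_s: 8.33
position: [0.426, -0.1311, 0.0516]
tcp_rot: [0.0, 0.766, 0.643, 0.0]
ft_force: [-0.6, -0.2, 0.0]
opening: 0.0936
gripper_force: 0.0
time_s: 8.83
position: [0.4274, -0.1318, 0.1942]
tcp_rot: [0.002, 0.766, 0.643, 0.001]
ft_force: [-0.3, -0.6, -0.4]
opening: 0.0952
gripper_force: 0.0
[]
[([345.5, 238.3], 0.61, array([ 0.433, -0.13 ,  0.042]))]
```

View pics/stood.png

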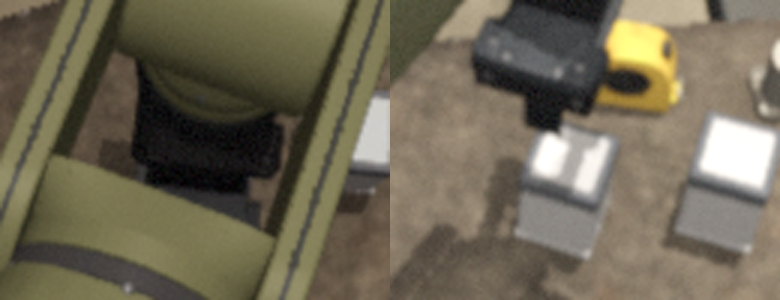

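The tin stands upright with its lid up, at about (565,190) in the right half. Its weight was about 5.6 N (0.57 kg). I'll lift the others to compare, starting with the right-hand one.

```bash
python3 -m crank '[0,0,0,0,0]'; python3 -c "
from h import *
to(.449,-.2505,.19,-8.7)"
```

```text
time_s: 9.12
position: [0.425, -0.1307, 0.1897]
tcp_rot: [-0.002, 0.766, 0.643, -0.001]
ft_force: [0.4, 0.5, 0.7]
opening: 0.0951
gripper_force: 0.0
t 9.12 pos [ 0.425  -0.1307  0.1897] tooly -10.0 shift [-11.38   4.44  -0.06] turn -0.023 or 3.118 q6 -0.24
```

```bash
python3 -m crank '[0,-4,1.5,0,-0.02, 0,-8,3,0,-0.02, 0,-11.4,4.4,0,-0.02, 0,-11.4,4.4,0,-0.02, 0,-11.4,4.4,0,-0.02, 0,-11.4,4.4,0,-0.02]' ; python3 -c "
from h import *
to(.449,-.2505,.041,-8.7)
s=snapshot('side');cv2.imwrite('pics/hovR.png',cv2.resize(s['pixels'][160:280,300:460],None,fx=4,fy=4))"
```

```text
time_s: 9.62
position: [0.4488, -0.2506, 0.1903]
tcp_rot: [-0.001, 0.76, 0.65, -0.0]
ft_force: [0.7, 1.1, -1.3]
opening: 0.0952
gripper_force: 0.0
t 9.62 pos [ 0.4488 -0.2506  0.1903] tooly -8.9 shift [-1.000e-02  5.000e-02  1.493e+01] turn -0.004 or 3.138 q6 -0.46
```

View pics/hovR.png

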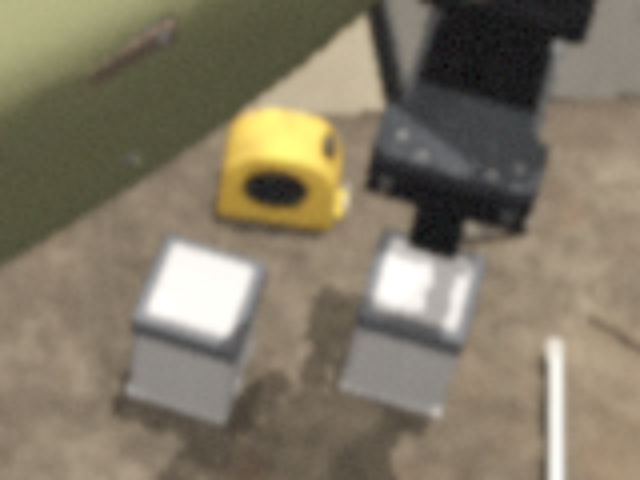

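The gripper is centred over the right tin, with its top at (425,290), and clear of the tape measure at (280,170). Tin 1 stands at (195,320).

```bash
python3 -m crank '[0,0,0,3.5,0, 0,0,0,7,0, 0,0,0,10,0, 0,0,0,13,0, 0,0,0,14.8,0, 0,0,0,14.8,0, 0,0,0,14.8,0]' 12;  python3 -m crank '[255,0,0,0,0, 255,0,0,0,0, 255,0,0,0,0, 255,0,0,0,0, 255,0,0,0,0, 255,0,0,0,0, 255,0,0,0,0, 255,0,0,0,0]' 12; python3 -m crank '[255,0,0,-1,0, 255,0,0,-2,0, 255,0,0,-3,0, 255,0,0,-3,0, 255,0,0,-3,0, 255,0,0,-3,0, 255,0,0,-3,0, 255,0,0,-3,0]'; python3 -m crank '[255,0,0,0,0, 255,0,0,0,0, 255,0,0,0,0, 255,0,0,0,0]'
```

```text
time_s: 10.25
position: [0.4487, -0.2495, 0.0429]
tcp_rot: [-0.001, 0.759, 0.651, -0.0]
ft_force: [0.8, -0.3, 0.0]
opening: 0.0948
gripper_force: 0.0
time_s: 10.92
position: [0.4497, -0.2513, 0.044]
tcp_rot: [0.0, 0.76, 0.65, 0.0]
ft_force: [0.9, 0.4, 2.0]
opening: 0.0557
gripper_force: 12.0
time_s: 11.58
position: [0.449, -0.2508, 0.073]
tcp_rot: [-0.001, 0.76, 0.65, -0.0]
ft_force: [0.6, -0.4, -2.4]
opening: 0.0562
gripper_force: 12.0
time_s: 11.92
position: [0.4494, -0.2511, 0.0735]
tcp_rot: [-0.0, 0.76, 0.65, -0.0]
ft_force: [0.1, -1.4, -2.9]
opening: 0.0557
gripper_force: 12.0
```

```bash
python3 -m crank '[255,0,0,1,0, 255,0,0,2,0, 255,0,0,2.6,0, 255,0,0,3,0, 255,0,0,3,0, 255,0,0,3,0, 255,0,0,3,0]'; python3 -m crank '[90,0,0,0,0, 60,0,0,0,0, 0,0,0,0,0, 0,0,0,0,0, 0,0,0,0,0, 0,0,0,0,0, 0,0,0,0,0, 0,0,0,0,0]'; python3 -m crank '[0,0,0,-3,0, 0,0,0,-6,0, 0,0,0,-10,0, 0,0,0,-14.5,0, 0,0,0,-14.5,0, 0,0,0,-14.5,0, 0,0,0,-14.5,0]'; python3 -c "
from h import *
to(.4285,.113,.19,22)"
```

```text
time_s: 12.5
position: [0.4492, -0.2509, 0.0431]
tcp_rot: [-0.0, 0.76, 0.65, -0.0]
ft_force: [0.9, 0.4, -2.0]
opening: 0.0559
gripper_force: 12.0
time_s: 13.17
position: [0.4495, -0.2511, 0.0437]
tcp_rot: [0.0, 0.76, 0.65, -0.0]
ft_force: [-0.3, 0.5, -0.1]
opening: 0.0949
gripper_force: 0.0
time_s: 13.75
position: [0.4494, -0.251, 0.1885]
tcp_rot: [0.0, 0.76, 0.65, 0.0]
ft_force: [-0.3, 0.4, -0.5]
opening: 0.0948
gripper_force: 0.0
t 13.75 pos [ 0.4494 -0.251   0.1885] tooly -8.9 shift [35.64 -7.68 -0.16] turn -0.539 or 2.603 q6 -0.46
```

```bash
python3 -m crank '[0,35.6,-7.7,0,-0.54, 0,35.6,-7.7,0,-0.54, 0,35.6,-7.7,0,-0.54, 0,35.6,-7.7,0,-0.54, 0,35.6,-7.7,0,-0.54, 0,35.6,-7.7,0,-0.54, 0,35.6,-7.7,0,-0.54, 0,35.6,-7.7,0,-0.54]'; python3 -m crank '[0,0,0,0,0, 0,0,0,0,0]'; python3 -c "
from h import *
to(.4285,.113,.19,22)"
```

```text
time_s: 14.42
position: [0.428, 0.0834, 0.1858]
tcp_rot: [-0.002, 0.559, 0.829, -0.001]
ft_force: [1.2, -0.3, -0.1]
opening: 0.0949
gripper_force: 0.0
time_s: 14.58
position: [0.4283, 0.0835, 0.186]
tcp_rot: [-0.002, 0.557, 0.831, -0.002]
ft_force: [-0.8, -0.8, 0.9]
opening: 0.0949
gripper_force: 0.0
t 14.58 pos [0.4283 0.0835 0.186 ] tooly 22.4 shift [ 2.72  1.13 -0.4 ] turn 0.006 or -3.135 q6 -0.32
```

```bash
python3 -m crank '[0,2.7,1.1,0,0, 0,2.7,1.1,0,0, 0,2.7,1.1,0,0, 0,2.7,1.1,0,0]'; python3 -c "
from h import *
to(.4285,.113,.043,22)
s=snapshot('side');cv2.imwrite('pics/hovL.png',cv2.resize(s['pixels'][130:280,150:350],None,fx=4,fy=4))"
```

```text
time_s: 14.92
position: [0.4299, 0.1094, 0.1875]
tcp_rot: [-0.001, 0.559, 0.829, -0.001]
ft_force: [0.2, -0.4, -0.1]
opening: 0.0953
gripper_force: 0.0
t 14.92 pos [0.4299 0.1094 0.1875] tooly 22.0 shift [ 0.38  0.04 14.45] turn -0.0 or 3.141 q6 -0.25
```

View pics/hovL.png

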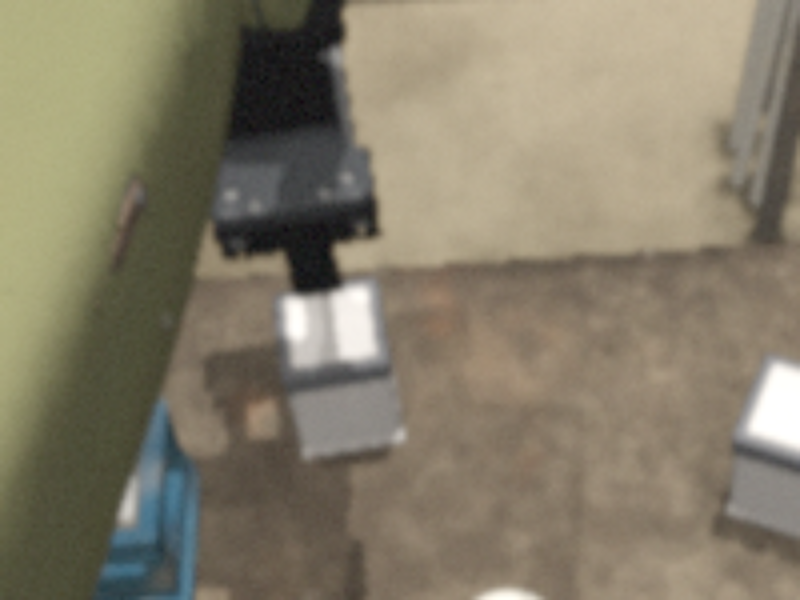

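The fingers are over the left tin, with its top at (333,330). The vise, at (150,520), is clear of the gripper.

```bash
python3 -m crank '[0,0.3,0,3.5,0, 0,0.3,0,7,0, 0,0.3,0,10,0, 0,0.3,0,13,0, 0,0.3,0,14.4,0, 0,0.3,0,14.4,0, 0,0.3,0,14.4,0]' 12;  python3 -m crank '[255,0,0,0,0, 255,0,0,0,0, 255,0,0,0,0, 255,0,0,0,0, 255,0,0,0,0, 255,0,0,0,0, 255,0,0,0,0, 255,0,0,0,0]' 12; python3 -m crank '[255,0,0,-1,0, 255,0,0,-2,0, 255,0,0,-3,0, 255,0,0,-3,0, 255,0,0,-3,0, 255,0,0,-3,0, 255,0,0,-3,0, 255,0,0,-3,0]'; python3 -m crank '[255,0,0,0,0, 255,0,0,0,0, 255,0,0,0,0, 255,0,0,0,0]'
```

```text
time_s: 15.55
position: [0.4285, 0.1125, 0.044]
tcp_rot: [-0.001, 0.56, 0.829, -0.001]
ft_force: [-1.1, -1.4, 0.7]
opening: 0.0952
gripper_force: 0.0
time_s: 16.22
position: [0.4292, 0.1137, 0.045]
tcp_rot: [0.0, 0.559, 0.829, 0.0]
ft_force: [-0.9, 0.5, 2.2]
opening: 0.0561
gripper_force: 12.0
time_s: 16.88
position: [0.4286, 0.1135, 0.0741]
tcp_rot: [-0.0, 0.559, 0.829, -0.0]
ft_force: [1.1, 0.7, -0.8]
opening: 0.0559
gripper_force: 12.0
time_s: 17.22
position: [0.429, 0.1136, 0.0745]
tcp_rot: [-0.0, 0.559, 0.829, -0.0]
ft_force: [0.4, 0.3, -1.0]
opening: 0.0557
gripper_force: 12.0
```

The left tin reads about 1 N, the right about 2.7 N and tin 1 about 5.6 N, so tin 1 is the heaviest. I'll put this one back.

```bash
python3 -m crank '[255,0,0,1,0, 255,0,0,2,0, 255,0,0,2.6,0, 255,0,0,3,0, 255,0,0,3,0, 255,0,0,3,0, 255,0,0,3,0]'; python3 -m crank '[90,0,0,0,0, 60,0,0,0,0, 0,0,0,0,0, 0,0,0,0,0, 0,0,0,0,0, 0,0,0,0,0, 0,0,0,0,0, 0,0,0,0,0]'; python3 -m crank '[0,0,0,-3,0, 0,0,0,-6,0, 0,0,0,-10,0, 0,0,0,-14.5,0, 0,0,0,-14.5,0, 0,0,0,-14.5,0, 0,0,0,-14.5,0]'; python3 -c "
from h import *
to(.429,-.131,.19,-10)
s=snapshot('side');q=pix(s,(.428,-.131,.084));print(q)
face(s,q,.084,r=22)
q=pix(s,(.449,-.251,.084));face(s,q,.084,r=22)
s=snapshot('top');q=pix(s,(.428,-.131,.084));face(s,q,.084,r=22)
"
```

```text
time_s: 17.8
position: [0.4288, 0.1136, 0.0441]
tcp_rot: [-0.0, 0.559, 0.829, -0.0]
ft_force: [0.1, 0.7, -1.8]
opening: 0.056
gripper_force: 12.0
time_s: 18.47
position: [0.4291, 0.1136, 0.0447]
tcp_rot: [0.0, 0.559, 0.829, 0.0]
ft_force: [-0.1, -0.8, 0.5]
opening: 0.0944
gripper_force: 0.0
time_s: 19.05
position: [0.4289, 0.1136, 0.1894]
tcp_rot: [0.0, 0.559, 0.829, 0.0]
ft_force: [0.1, 1.1, -0.8]
opening: 0.0951
gripper_force: 0.0
t 19.05 pos [0.4289 0.1136 0.1894] tooly 22.1 shift [-22.67  -9.18  -0.06] turn 0.56 or -2.582 q6 -0.25
[346.73245756 230.26241793]
185.0 centre mm 424.8 -137.7 size 46.9 48.4 deg 80.3 (first side dir from x)
185.0 centre mm 449.6 -249.6 size 47.2 48.0 deg 80.9 (first side dir from x)
143.0 centre mm 422.2 -137.9 size 44.8 44.9 deg 80.5 (first side dir from x)
```

```bash
python3 -m crank '[0,-23.3,-9.8,0,0.56, 0,-23.3,-9.8,0,0.56, 0,-23.3,-9.8,0,0.56, 0,-23.3,-9.8,0,0.56, 0,-23.3,-9.8,0,0.56, 0,-23.3,-9.8,0,0.56, 0,-23.3,-9.8,0,0.56, 0,-23.3,-9.8,0,0.56]'; python3 -m crank '[0,0,0,0,0, 0,0,0,0,0]'; python3 -c "
from h import *
to(.424,-.1378,.043,-9.6)"
```

```text
time_s: 19.82
position: [0.4244, -0.1406, 0.1874]
tcp_rot: [-0.002, 0.768, 0.641, -0.001]
ft_force: [0.6, -0.0, 0.2]
opening: 0.0952
gripper_force: 0.0
time_s: 19.98
position: [0.4253, -0.1377, 0.1884]
tcp_rot: [-0.001, 0.766, 0.643, -0.0]
ft_force: [-0.3, 0.2, 0.8]
opening: 0.0949
gripper_force: 0.0
t 19.98 pos [ 0.4253 -0.1377  0.1884] tooly -9.9 shift [-0.04 -0.1  14.54] turn -0.006 or 3.136 q6 -0.26
```

```bash
python3 -m crank '[0,0,0,3.5,0, 0,0,-0.1,7,0, 0,0,-0.1,10,0, 0,0,-0.1,13,0, 0,0,-0.1,14.5,0, 0,0,-0.1,14.5,0, 0,0,-0.1,14.5,0]' 25;  python3 -m crank '[255,0,0,0,0, 255,0,0,0,0, 255,0,0,0,0, 255,0,0,0,0, 255,0,0,0,0, 255,0,0,0,0, 255,0,0,0,0, 255,0,0,0,0]' 25; python3 -m crank '[255,0,0,-1,0, 255,0,0,-3,0, 255,0,0,-5,0, 255,0,0,-7.5,0, 255,0,0,-10,0, 255,0,0,-12,0, 255,0,0,-13,0, 255,0,0,-14,0]'; python3 -m crank '[255,0,0,0,0, 255,0,0,0,0, 255,0,0,0,0, 255,0,0,0,0, 255,0,0,0,0, 255,0,0,0,0]'; python3 -c "
from h import *
a=snapshot('side')['pixels'][120:320,150:470];b=snapshot('top')['pixels'][120:320,150:470]
cv2.imwrite('pics/end.png',cv2.resize(np.vstack([a,b]),None,fx=1.5,fy=1.5))"
```

```text
time_s: 20.57
position: [0.4243, -0.1372, 0.0439]
tcp_rot: [-0.001, 0.765, 0.644, -0.0]
ft_force: [0.1, -0.4, 1.1]
opening: 0.095
gripper_force: 0.0
time_s: 21.23
position: [0.4248, -0.1391, 0.0449]
tcp_rot: [0.0, 0.766, 0.643, -0.0]
ft_force: [-1.7, 0.7, 3.3]
opening: 0.0558
gripper_force: 25.0
time_s: 21.9
position: [0.4243, -0.1388, 0.1849]
tcp_rot: [-0.0, 0.766, 0.643, -0.0]
ft_force: [0.6, -0.5, -5.3]
opening: 0.0557
gripper_force: 25.0
time_s: 22.4
position: [0.4243, -0.1388, 0.1837]
tcp_rot: [-0.001, 0.766, 0.643, -0.0]
ft_force: [-0.0, 0.3, -5.9]
opening: 0.056
gripper_force: 25.0
```

View pics/end.png

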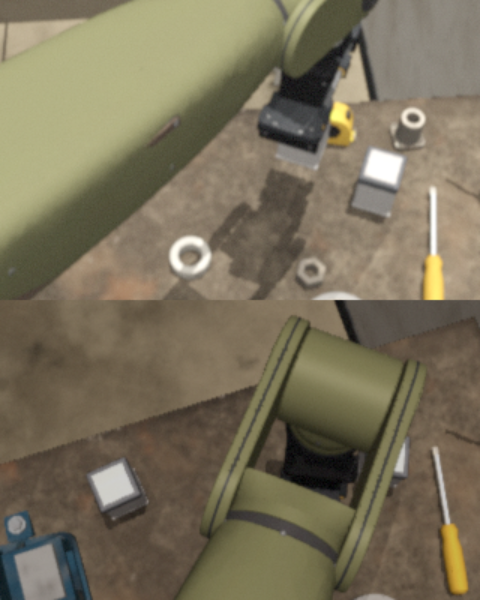

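Tin 1 is held up and steady in the gripper, at (300,150) in the side view. The other two stand at (380,180) in the side view and (115,485) in the top view, and the tape measure has not moved.

```bash
python3 -c "
from station import sign_off
print(sign_off())"
```

```text
the job is handed in; nothing more can be done
None
```

I stood the fallen tin upright and let go of it, then found by lifting that it is the heaviest (about 0.57 kg, against 0.28 and 0.1 kg). I handed in at about 22.5 s holding it upright and still, its base about 14 cm up; the other two stand on the bench and the tape measure is in place. The hand-in returned no verdict.

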